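# Put together the two model towers on the illustrator's desk

### The job

Put the two model towers together on their pads, one piece at a time from the bottom up. First the round tower on the round dark pad: the grey drum in the middle of the pad, the white gallery centred on it, the brass dome centred on top; after that the square tower on the square white pad: the red keep in the middle, the green belfry centred on it, both with their sides parallel to the pad's. Leave the spare blue cone, the ink bottle and the brush pot where they stand.

Things in the scene. Friction and masses are not known exactly. Their poses are not given: they have to be found in the camera images.
- drum_c (a point): drum: slate-grey upright cylinder with small black windows round its side, 66 mm across, 48 mm high, flat top and bottom, about 110 g; origin at its centre, half-way up, z up through its top
- gallery_c (a point): gallery: white upright cylinder with tall black windows, 54 mm across, 46 mm high, flat top and bottom, about 70 g; origin at its centre, half-way up, z up through its top
- dome_c (a point): dome: brass-coloured, 44 mm across, 46 mm high: a plain upright cylinder for the lower 32 mm with a low dome 14 mm high above it, flat bottom, about 60 g; origin on its axis 23 mm above its bottom, z up
- keep_c (a point): keep: brick-red square block with black windows, 54 x 54 mm, 50 mm high, flat top and bottom, about 100 g; origin at its centre, half-way up, x and y square to its sides, z up
- belfry_c (a point): belfry: dark-green square block 42 x 42 mm with one black window a side, upright sides for the lower 32 mm, then a low pyramid roof of lighter green, 46 mm high in all, flat bottom, about 50 g; origin on its axis 23 mm above its bottom, x and y square to its sides, z up
- round_plot_top (a point): round pad: dark wooden disc 110 mm across and 8 mm thick, fixed to the desk, with a thin white circle about its middle (72 mm across); origin at the centre of its top face, z up
- square_plot_top (a point): square pad: white square board 100 x 100 mm and 8 mm thick, fixed to the desk, with a thin black square outline about its middle (60 mm across, sides parallel to the board's); origin at the centre of its top face, x and y square to its sides, z up
- cone_c (a point): spare roof, not needed: bright-blue cone, 44 mm across, 52 mm high, stands on the desk; origin on its axis 26 mm above its bottom
- ink_c (a point): ink bottle: dark-blue jar with black cap and paper label, 48 mm across, 62 mm high, stands loose on the desk; origin on its axis 31 mm above its bottom
- brush_pot_c (a point): brush pot: blue ceramic beaker 64 mm across and 85 mm high, with brushes that stand up to about 175 mm above the desk and lean out a little; origin on its axis 42.5 mm above its bottom
Things that resemble listed ones, but are neither listed nor needed, are in the scene too. Leave any orange or pink look-alike of the part that bears belfry_c alone. Of the things that look like the part that bears drum_c, take the one that is nearest to the robot's base at the start.

How it is judged (in metres and radians):
On the way, in this order (a step that is already met when the one before it is completed fails the run):
1. the grey drum stands on the round dark pad (horizontal distance between drum_c and round_plot_top below 0.01 m and z of drum_c in the frame of round_plot_top between 0.019 and 0.029 m and angle between drum_c's own z axis and vertical below 0.1 rad), for 0.2 s.
2. the white gallery stands on the grey drum (horizontal distance between gallery_c and drum_c below 0.01 m and z of gallery_c in the frame of round_plot_top between 0.066 and 0.076 m and angle between gallery_c's own z axis and vertical below 0.1 rad), for 0.2 s.
3. the brass dome stands on the white gallery (horizontal distance between dome_c and gallery_c below 0.01 m and z of dome_c in the frame of round_plot_top between 0.112 and 0.122 m and angle between dome_c's own z axis and vertical below 0.1 rad), for 0.2 s.
4. the red keep stands squarely on the square white pad (horizontal distance between keep_c and square_plot_top below 0.01 m and z of keep_c in the frame of square_plot_top between 0.02 and 0.03 m and angle between keep_c's own z axis and vertical below 0.1 rad and (angle between the x axis of keep_c and the x axis of square_plot_top, either way round below 0.26 rad or angle between the x axis of keep_c and the y axis of square_plot_top, either way round below 0.26 rad)), for 0.2 s.
5. the green belfry stands squarely on the red keep (horizontal distance between belfry_c and keep_c below 0.01 m and z of belfry_c in the frame of square_plot_top between 0.068 and 0.078 m and angle between belfry_c's own z axis and vertical below 0.1 rad and (angle between the x axis of belfry_c and the x axis of keep_c, either way round below 0.26 rad or angle between the x axis of belfry_c and the y axis of keep_c, either way round below 0.26 rad)), for 0.2 s.
At the end, for the whole second after the job is handed in: Drum on round pad, gallery on drum, dome on gallery; keep on square pad, belfry on keep: each within 10 mm of the centre of what is beneath it, within 5 mm of its resting height, upright within 0.1 rad, keep and belfry squared to what is beneath within 15 degrees; all at rest and released (all of step 1 and all of step 2 and all of step 3 and all of step 4 and all of step 5 and linear speed of each of drum, gallery, dome, keep, belfry below 0.01 m/s and angular speed of each of drum, gallery, dome, keep, belfry below 0.1 rad/s and contact force between each of drum, gallery, dome, keep, belfry and the fingers below 0.05 N); the robot touches nothing.
It fails at once if the spare blue cone is shifted by more than 20 mm (distance of cone_c from where it was at the start of the episode above 0.02 m).
It fails at once if the ink bottle is shifted by more than 20 mm (distance of ink_c from where it was at the start of the episode above 0.02 m).
It fails at once if the brush pot is shifted by more than 20 mm (distance of brush_pot_c from where it was at the start of the episode above 0.02 m).
It also fails if it takes over 144 s, if anything falls off the work surface, if the arm or the gripper's body presses on something with over 40 N, if the wrist force passes 120 N, or if a joint passes its speed limit or range.

### The arm

A 6-joint arm with a two-finger parallel gripper is mounted at the origin on the work surface. World frame = base frame: x ahead of the robot, y to its left, z up, the work surface at z = 0. Lengths are in mm, angles in rad, forces in N, time in s.
With the tool pointing down it reaches from about 300 to 875 mm from the base axis. Payload 4.2 kg.
Tool frame: the origin (TCP) lies on the front face of the gripper's body, between the roots of the fingers; the fingertips stand 73 mm ahead of it and the grasp point (between the pads) lies 54 mm ahead of it (ctrl.finger_overhang is the distance from the TCP to the fingertips, in mm); z points along the fingers, y is the direction in which the jaws open and shut (so a half turn about z gives the same grasp; the last joint's range is limited). The gripper opens to 85 mm and grips with 20 to 120 N. Pads are 22 mm wide; open, the fingers measure 114 mm over their backs; the gripper's body (76 mm by 85 mm) begins 54 mm behind the grasp point. The pads swing forward as they close: fully open they stand 13 mm farther back than shut.
Start: joints at [-0.02, 0.32, 1.565, -0, 1.257, -0.02], TCP at [575.008, 0.001, 303.938] pointing down, gripper open.
Joint ranges: [-3.11, 3.11], [-0.84, 2.01], [0.21, 2.61], [-1.34, 4.49], [0.05, 2.63], [-2.56, 2.56]. Speed limits (rad/s): [2.57, 2.57, 3.14, 3.14, 3.14, 3.14].

### API

Orientations are given as a 3x3 rotation matrix whose columns are the frame's x, y, z axes.
In Python, from station import ctrl, grab_frame, workorder gives the robot as it stands.
- The arm moves only by the shell command python3 -m inch 'ROWS' [FORCE]. ROWS is JSON, a list of rows, each a list of 5 numbers: the shift along the tool's x, y, z in mm, then the turn about the tool's z in rad, then the closure in counts, from 0 (fully open) to 255 (shut). A call has 1 to 8 rows; each row is the pose to reach, as a shift and turn from the pose commanded when the call began, along the tool's axes at that moment; what a row does not reach only later rows make up. A row lasts 1/8 s, in which the tool goes at most 62.5 mm and 10.7 degrees, less where a joint would pass 70% of its speed; a pose out of reach is approached as far as the arm can. A call with a gripper value outside its range is refused whole. The fingers move at their own pace and stop on an object; FORCE is the grip in N (left out, the last holds). Time passes only in rows, so rows that repeat a pose let the fingers close. It gives the time, the measured TCP pose, the force and the opening at its end, in the units of the state.
- ctrl.state(): the state, without advancing time (a new reading comes with each control period).
- grab_frame(name): name is "scene" or "side" or "wrist"; returns a dict with "color" (420x560x3 uint8, blue, green, red), "K" (3x3 intrinsics, pixels), "camera_from_world" (4x4, takes a point from world to camera coordinates). Camera axes: x right, y up, looking along -z (the intrinsics and any distortion apply to the point x, -y, -z); pixel columns grow to the right and rows downward; lengths in mm; the calibration is good to about 2 mm. A picture is of the moment at which its call begins. There is no depth.
- workorder.sign_off(): hands the job in, once; it reports no verdict.
The state is a dict: "time_s": time; "qpos": joint angles; "qd": joint speeds; "joint_torque": joint torques, N m; "position": TCP position; "tool_rot": TCP orientation; "ft_force": force on the tool from outside, world axes, zero at the start; "ft_torque": the same for the moment, N m; "finger_gap": opening from 0.0 (shut) to 1.0 (fully open).
Only numpy, scipy, OpenCV 4.12 (cv2) and the standard library are available. Lean on these libraries where they do the work, as an engineer would, in place of code of your own. Each camera call takes 0.05 s, during which the arm holds its last target.

## Working session

There is one attempt and no reset: what is moved stays moved. The work goes in short steps, Python scripts to look and compute and a shell command to move; the robot and the scene stay as the last step left them, time stands still between calls to the robot, and variables do not carry over. Pictures are saved under pics/ and viewed, and the job is handed in when it is done.

```bash
ls; mkdir -p pics; python3 - <<'E'
from station import ctrl, grab_frame, workorder
import cv2, numpy as np
s=ctrl.state(); print(s['time_s'],s['position'],np.round(s['tool_rot'],3),s['finger_gap'],s['ft_force'])
np.set_printoptions(suppress=True,precision=3)
for n in ['scene','side','wrist']:
    f=grab_frame(n); cv2.imwrite(f'pics/{n}0.png',f['color']); print(n,f['K'],f['camera_from_world'],[k for k in f])
    np.savez(f'pics/{n}0.npz',**{k:v for k,v in f.items() if v is not None})
E
```

```text
pics
0.0 [ 5.74640064e+02 -3.10018312e-03  3.03058283e+02] [[ 0.     1.    -0.002]
 [ 1.    -0.     0.   ]
 [ 0.    -0.002 -1.   ]] 0.9989779267653555 [ 0.05085373 -0.02548691 -0.19181439]
scene [[493.094   0.    277.383]
 [  0.    493.094 210.364]
 [  0.      0.      1.   ]] [[   -0.271     0.962    -0.013   138.611]
 [   -0.694    -0.186     0.696   328.248]
 [    0.667     0.197     0.718 -1493.597]
 [    0.        0.        0.        1.   ]] ['color', 'K', 'camera_from_world']
side [[466.657   0.    275.532]
 [  0.    466.657 203.599]
 [  0.      0.      1.   ]] [[    0.995    -0.101    -0.016  -542.257]
 [    0.076     0.63      0.773  -103.261]
 [   -0.068    -0.77      0.634 -1262.787]
 [    0.        0.        0.        1.   ]] ['color', 'K', 'camera_from_world']
wrist [[331.632   0.    281.255]
 [  0.    331.632 207.479]
 [  0.      0.      1.   ]] [[   1.       0.001   -0.002 -574.442]
 [  -0.002    0.956   -0.293   37.763]
 [   0.002    0.293    0.956 -378.927]
 [   0.       0.       0.       1.   ]] ['color', 'K', 'camera_from_world']
```

View pics/scene0.png

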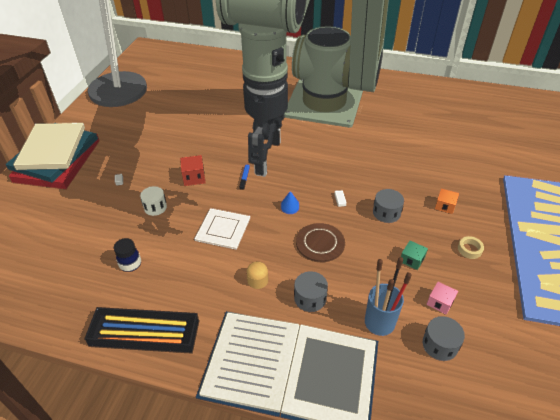

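View pics/side0.png

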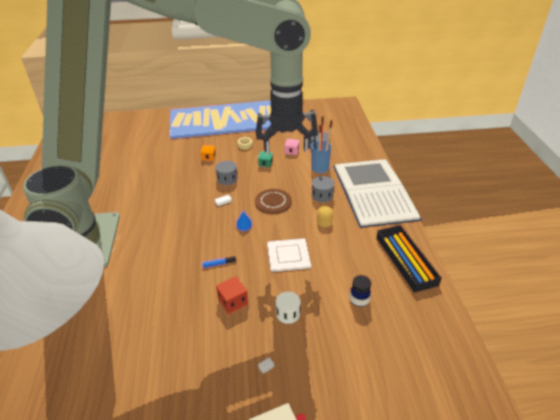

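View pics/wrist0.png

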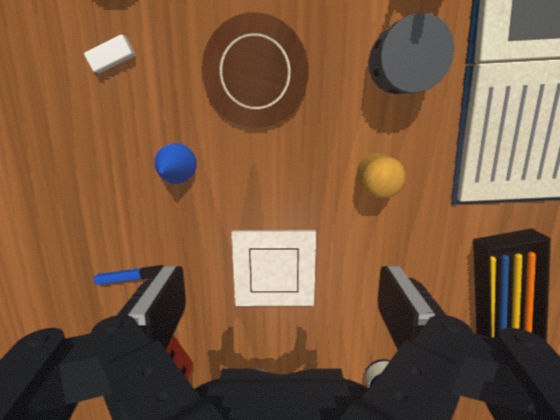

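The scene picture shows three grey drums at (389,206), (311,292) and (443,339), with the white gallery at (153,201), the dome at (258,275), the keep at (192,171) and the green belfry at (413,255). The belfry look-alikes are orange (447,201) and pink (443,298). The round pad is at (320,241) and the square pad at (223,229). The cone is at (290,200), the ink at (127,255) and the pot at (383,308). Next I'll compute rough positions.

```bash
cat > h.py <<'E'
import numpy as np, cv2
np.set_printoptions(suppress=True,precision=2)
def ray(f,px,z):
    K,T=f['K'],f['camera_from_world']; R,t=T[:3,:3],T[:3,3]
    p=np.linalg.solve(K,[px[0],px[1],1.]); d=R.T@np.array([p[0],-p[1],-p[2]]); C=-R.T@t
    return C+d*(z-C[2])/d[2]
def proj(f,P):
    T=f['camera_from_world']; c=T[:3,:3]@np.asarray(P,float)+T[:3,3]; q=f['K']@np.array([c[0],-c[1],-c[2]]); return q[:2]/q[2]
def blob(mask,near=None,amin=60):
    n,l,st,ce=cv2.connectedComponentsWithStats(mask.astype(np.uint8))
    out=[(i,st[i,4],ce[i],st[i,:4]) for i in range(1,n) if st[i,4]>=amin]
    if near is not None: out.sort(key=lambda o:np.hypot(*(o[2]-near)))
    return out,l
def load(n): return dict(np.load(f'pics/{n}.npz'))
E
python3 - <<'E'
from h import *
f=load('scene0'); g=load('side0'); w=load('wrist0')
print('wristC',ray(w,(280,207),0), -w['camera_from_world'][:3,:3].T@w['camera_from_world'][:3,3])
S=dict(drumA=((389,206),24),drumB=((311,292),24),drumC=((443,339),24),gal=((153,201),23),dome=((258,275),23),keep=((192,171),25),belf=((413,256),23),rp=((320,241),8),sp=((223,229),8),cone=((290,202),20),ink=((127,255),31),pot=((383,309),42),orange=((447,201),23),pink=((443,298),23))
for k,(p,z) in S.items():
    P=ray(f,p,z); print(k,P,np.hypot(P[0],P[1]),proj(g,P))
G=dict(drumA=(227,174),gal=(288,307),dome=(325,216),keep=(233,295),belf=(265,160),rp=(273,201),sp=(289,255))
for k,p in G.items(): print(k,ray(g,p,S[k][1]))
E
python3 -c "
import cv2
a=cv2.imread('pics/scene0.png')[160:360,130:470]; b=cv2.resize(a,None,fx=2.3,fy=2.3,interpolation=3); cv2.imwrite('pics/crop0.png',b)"
```

```text
wristC [573.01 -37.88   0.  ] [575.22  75.71 372.01]
drumA [417.1  244.21  24.  ] 483.3366358395429 [226.93 171.42]
drumB [699.45 123.13  24.  ] 710.2063477683993 [322.74 188.07]
drumC [736.97 381.21  24.  ] 829.7293426486038 [320.05 141.54]
gal [ 544.16 -297.78   23.  ] 620.3093950113181 [288.28 305.86]
dome [686.43   8.11  23.  ] 686.4736674208048 [325.5  213.62]
keep [ 421.96 -248.47   25.  ] 489.68139242445505 [233.48 293.18]
belf [552.51 311.1   23.  ] 634.0714197656575 [268.02 156.91]
rp [550.25 109.78   8.  ] 561.0934285626267 [273.45 198.83]
sp [ 572.74 -111.79    8.  ] 583.5472244071276 [290.43 251.28]
cone [460.19  16.96  20.  ] 460.49784686090595 [244.34 218.73]
ink [ 714.87 -274.45   31.  ] 765.7406258460013 [360.24 288.89]
pot [713.66 265.6   42.  ] 761.4803378509814 [319.41 156.3 ]
orange [364.28 373.56  23.  ] 521.7738935673991 [210.32 150.5 ]
pink [644.29 377.2   23.  ] 746.5814589267677 [293.23 144.25]
drumA [417.02 230.31  24.  ]
gal [ 543.14 -300.87   23.  ]
dome [683.18  -1.73  23.  ]
keep [ 420.69 -253.74   25.  ]
belf [541.19 294.39  23.  ]
rp [547.94  99.81   8.  ]
sp [ 567.39 -124.66    8.  ]
```

View pics/crop0.png

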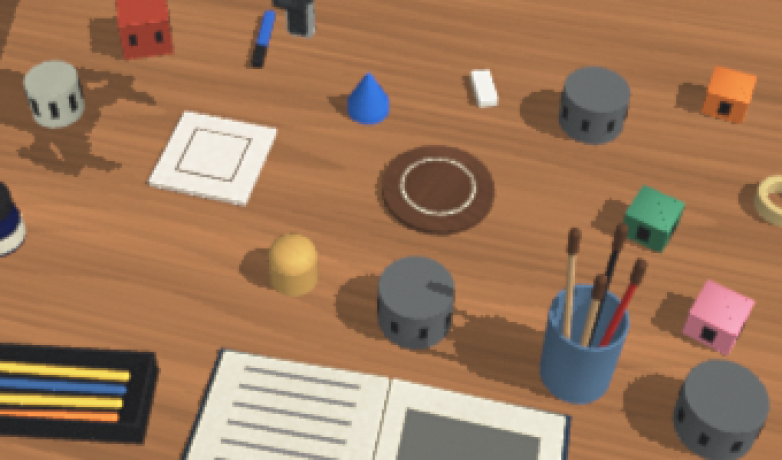

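Drum choice: the candidates are (389,206) at r≈483 mm, (311,292) at r≈710 mm and (443,339) at r≈830 mm. I take the first; the crop confirms it is a plain slate-grey drum with windows. The green belfry is at (413,256). Now I'll measure both pads from the wrist picture.

```bash
python3 - <<'E'
from h import *
from station import ctrl
print(ctrl.finger_overhang)
w=load('wrist0'); c=w['color']; hsv=cv2.cvtColor(c,cv2.COLOR_BGR2HSV)
m=(hsv[...,1]<80)&(hsv[...,2]>140)
bl,l=blob(m,None,100)
for i,a,ce,st in bl: print(a,ce,st)
# ring
i=[b for b in blob(m,np.array([255,71]),100)[0]][0]
pts=np.argwhere(l==i[0])[:,::-1].astype(np.float32)
W=np.array([ray(w,p,8)[:2] for p in pts],np.float32); (cx,r)=cv2.minEnclosingCircle(W); print('ring',cx,r,W.mean(0))
i=blob(m,np.array([274,269]),100)[0][0]
pts=np.argwhere(l==i[0])[:,::-1].astype(np.float32)
W=np.array([ray(w,p,8)[:2] for p in pts],np.float32); print('sq',cv2.minAreaRect(W))
m2=(c.max(2)<70); m2[:225]=0;m2[300:]=0;m2[:,:240]=0;m2[:,308:]=0
print(m2.sum()); pts=np.argwhere(m2)[:,::-1].astype(np.float32)
W=np.array([ray(w,p,8)[:2] for p in pts],np.float32); print('outline',cv2.minAreaRect(W) if len(W) else 0)
# drum B check in wrist
for n,p,z in [('cone',(176,163),0),('dome',(383,176),30)]: print(n,ray(w,p,z))
E
```

```text
72.6
2625 [509.57  36.8 ] [480   0  80  61]
581 [255.1   70.94] [220  33  71  76]
1021 [108.23  52.32] [84 34 50 38]
10913 [513.59 132.01] [460  59 100 142]
6117 [273.6  267.36] [231 230  85  77]
103 [138.94 317.43] [130 312  15  13]
145 [377.84 367.49] [370 362  18  14]
ring (547.1613159179688, 108.62075805664062) 36.263450622558594 [547.67 109.05]
sq ((565.3676147460938, -114.87394714355469), (100.16222381591797, 102.61941528320312), 0.24344107508659363)
0
outline 0
cone [455.72  13.79   0.  ]
dome [681.08   5.42  30.  ]
```

```bash
python3 -m inch '[[62,-50,0,0,0],[124,-100,0,0,0],[168,-158,0,0,0],[168,-158,0,0,0]]' 40
```

```text
time_s: 0.65
position: [414.9, 169.2, 303.7]
tool_rot: [[-0.001, 1.0, -0.001], [1.0, 0.001, 0.0], [0.0, -0.001, -1.0]]
ft_force: [0.6, 1.0, -0.3]
finger_gap: 0.998
```

```bash
cat > look.py <<'E'
from station import grab_frame, ctrl
from h import *
import sys
def look(n,cam='wrist'):
    f=grab_frame(cam); cv2.imwrite(f'pics/{n}.png',f['color']); np.savez(f'pics/{n}.npz',**f); return f
if __name__=='__main__':
    look(sys.argv[1],sys.argv[2] if len(sys.argv)>2 else 'wrist'); s=ctrl.state(); print(s['time_s'],s['position'],s['qpos'])
E
python3 look.py w1
```

```text
0.7 [411.53 171.03 303.68] [0.37 0.12 1.84 0.   1.19 0.36]
```

View pics/w1.png

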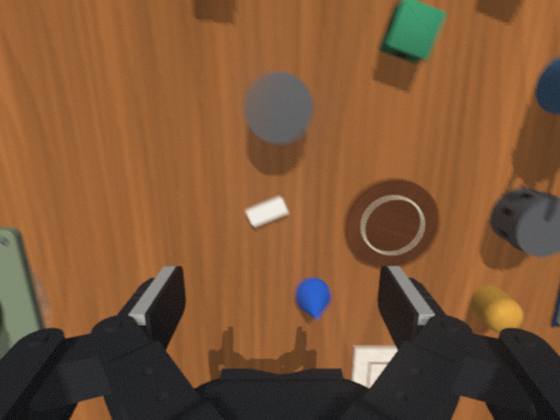

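The drum's round top is at (279,108), right under the camera. I'll fit its circle and remeasure the pad from here.

```bash
python3 - <<'E'
from look import *
w=look('w1b'); c=w['color'].astype(int)
m=((c.max(2)-c.min(2))<45)&(c[...,0]>60); m[:40]=0; m[150:]=0; m[:,:220]=0;m[:,330:]=0
b,l=blob(m); i=b[0] if len(b)==1 else max(b,key=lambda o:o[1]); print(i[1:])
pts=np.argwhere(l==i[0])[:,::-1].astype(np.float32)
W=np.array([ray(w,p,48)[:2] for p in pts],np.float32); print('drum',cv2.minEnclosingCircle(W),W.mean(0))
hsv=cv2.cvtColor(w['color'],cv2.COLOR_BGR2HSV)
m=(hsv[...,1]<110)&(hsv[...,2]>120)
b,l=blob(m,np.array([393,225])); pts=np.argwhere(l==b[0][0])[:,::-1]
W=np.array([ray(w,p,8)[:2] for p in pts],np.float32); print('ring',cv2.minEnclosingCircle(W))
# green top
m=(hsv[...,0]>65)&(hsv[...,0]<90)&(hsv[...,1]>120); b,l=blob(m); print([o[1:] for o in b]); print(ray(w,max(b,key=lambda o:o[1])[2],30))
s=ctrl.state(); print(s['time_s'],s['position'])
E
```

```text
(np.int32(3887), array([285.51, 112.77]), array([252,  77,  69,  72], dtype=int32))
drum ((414.223388671875, 239.95506286621094), 32.679595947265625) [414.35 240.69]
ring ((547.2694702148438, 109.07332611083984), 36.97339630126953)
[(np.int32(2340), array([421.08,  33.49]), array([389,   4,  64,  61], dtype=int32))]
[539.97 311.95  30.  ]
0.75 [413.92 169.7  303.88]
```

```bash
python3 -m inch '[[40,-2,30,0,0],[72,-3,70,0,0],[72,-3,120,0,0],[72,-3,160,0,0],[72,-3,160,0,0],[72,-3,160,0,0]]' 40; python3 look.py w2
```

```text
time_s: 1.5
position: [415.3, 240.2, 145.0]
tool_rot: [[0.001, 1.0, 0.002], [1.0, -0.001, 0.001], [0.001, 0.002, -1.0]]
ft_force: [0.6, 0.4, 0.8]
finger_gap: 1.0
1.55 [415.44 240.31 145.53] [ 0.5   0.34  2.   -0.    0.8   0.5 ]
```

View pics/w2.png

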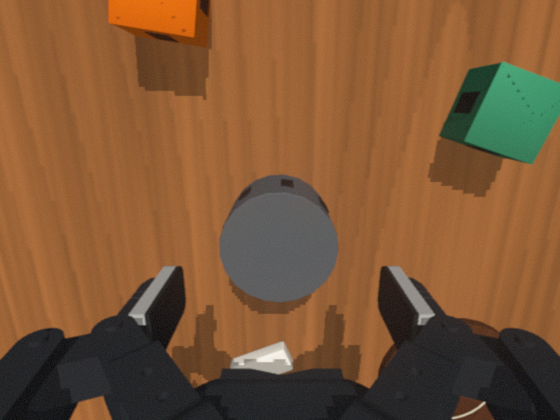

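The drum's top is centred at (279,247), midway between the fingers (≈281). I'll go down and close.

```bash
python3 -m inch '[[0,0,35,0,0],[0,0,66,0,0],[0,0,66,0,0],[0,0,66,0,60],[0,0,66,0,110],[0,0,66,0,110],[0,0,66,0,110]]' 40; python3 look.py w3
```

```text
time_s: 2.42
position: [415.3, 240.6, 79.9]
tool_rot: [[0.0, 1.0, 0.004], [1.0, -0.0, 0.002], [0.002, 0.004, -1.0]]
ft_force: [-0.4, 0.2, 7.0]
finger_gap: 0.763
2.475 [415.25 240.58  79.93] [ 0.5   0.44  2.07 -0.    0.63  0.5 ]
```

View pics/w3.png

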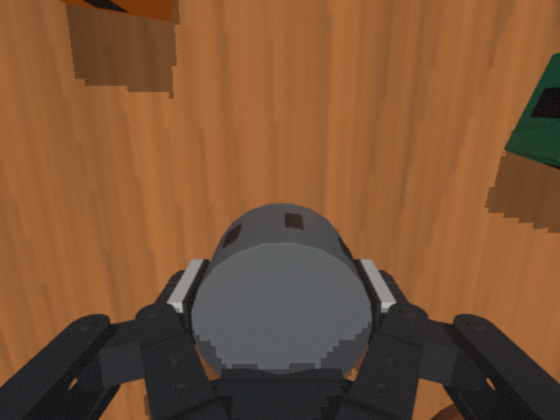

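```bash
python3 -m inch '[[0,0,-40,0,110],[0,0,-80,0,110],[-40,40,-100,0,110],[-80,80,-100,0,110],[-115,115,-100,0,110],[-131,132,-80,0,110],[-131,132,-60,0,110],[-131,132,-60,0,110]]' 40; python3 look.py w4;python3 look.py s4 scene
```

```text
time_s: 3.48
position: [545.3, 108.5, 137.3]
tool_rot: [[0.001, 1.0, -0.003], [1.0, -0.001, -0.0], [-0.0, -0.003, -1.0]]
ft_force: [-1.0, -0.3, -0.8]
finger_gap: 0.768
3.525 [545.83 108.93 138.27] [0.18 0.45 1.83 0.   0.86 0.18]
3.575 [546.22 109.2  138.86] [0.18 0.45 1.83 0.   0.86 0.18]
```

View pics/w4.png

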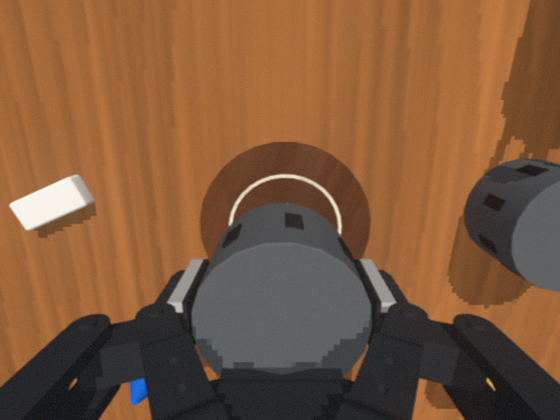

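View pics/s4.png

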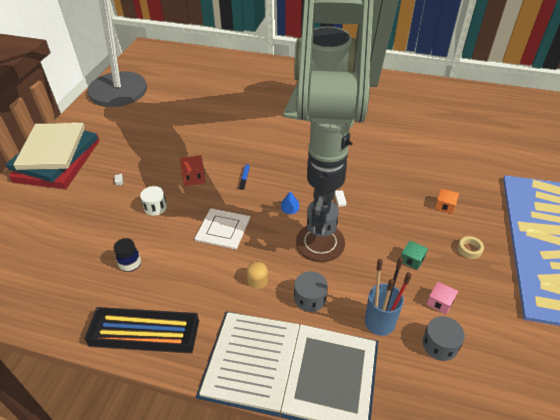

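The drum is held over the pad, with the ring centred at about col 286 and the drum at about col 283. Now I'll lower it and release.

```bash
python3 -m inch '[[0,0,20,0,110],[0,1,40,0,110],[0,1,50,0,110],[0,1,51,0,110],[0,1,52,0,110],[0,1,52,0,110]]' 40; python3 look.py w5
```

```text
time_s: 4.32
position: [547.2, 109.4, 87.8]
tool_rot: [[-0.0, 1.0, 0.001], [1.0, 0.0, 0.001], [0.001, 0.001, -1.0]]
ft_force: [-2.3, 0.6, 7.7]
finger_gap: 0.764
4.375 [547.17 109.35  87.8 ] [0.18 0.51 1.88 0.   0.75 0.18]
```

View pics/w5.png

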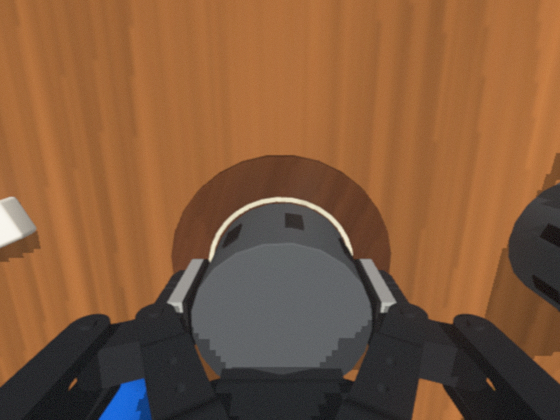

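The drum is down: contact is 7.7 N and the ring shows evenly around it. I'll release, rise, and look at it from straight above on the way to the gallery.

```bash
python3 -m inch '[[0,0,0,0,60],[0,0,0,0,0],[0,0,0,0,0],[0,0,-50,0,0],[0,0,-110,0,0],[-40,0,-170,0,0],[-75,0,-217,0,0],[-75,0,-217,0,0]]' 40; python3 look.py w6
```

```text
time_s: 5.38
position: [548.5, 32.2, 307.3]
tool_rot: [[0.003, 1.0, 0.009], [1.0, -0.003, -0.0], [-0.0, 0.009, -1.0]]
ft_force: [0.2, 0.0, -1.2]
finger_gap: 1.0
5.425 [547.73  32.8  305.43] [ 0.04  0.28  1.62 -0.    1.24  0.04]
```

```bash
python3 - <<'E'
from look import *
w=load('w6'); c=w['color'].astype(int)
m=((c.max(2)-c.min(2))<45)&(c[...,0]>60); m[:40]=0; m[190:]=0; m[:,:200]=0;m[:,360:]=0
b,l=blob(m);print([o[1:] for o in b])
E
```

```text
[(np.int32(4147), array([276.87, 102.85]), array([242,  66,  71,  75], dtype=int32))]
```

View pics/w6.png

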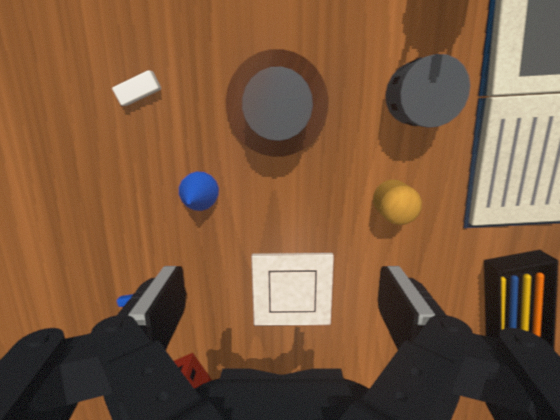

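```bash
python3 - <<'E'
from look import *
w=look('w6b'); c=w['color'].astype(int)
m=((c.max(2)-c.min(2))<45)&(c[...,0]>60); m[:40]=0; m[190:]=0; m[:,:200]=0;m[:,360:]=0
b,l=blob(m); i=b[0]
pts=np.argwhere(l==i[0])[:,::-1]
W=np.array([ray(w,p,56)[:2] for p in pts],np.float32); print('drum',cv2.minEnclosingCircle(W),W.mean(0))
s=ctrl.state(); print(s['time_s'],s['position'])
m=(w['color'][...,2].astype(int)<75); m[:20]=0; m[200:]=0; m[:,:200]=0;m[:,350:]=0
cv2.imwrite('pics/m.png',m*255)
b,l=blob(m); i=max(b,key=lambda o:o[1]); h=cv2.convexHull(np.argwhere(l==i[0])[:,::-1]); 
W=np.array([ray(w,p[0],8)[:2] for p in h],np.float32); print('disc',cv2.minEnclosingCircle(W))
m=(w['color'][...,0].astype(int)>130); m[:245]=0;m[340:]=0;m[:,:240]=0;m[:,345:]=0
W=np.array([ray(w,p,8)[:2] for p in np.argwhere(m)[:,::-1]],np.float32); print('sq',cv2.minAreaRect(W))
E
python3 -m inch '[[-60,0,-10,0,0],[-120,0,-10,0,0],[-180,0,-10,0,0],[-240,0,-10,0,0],[-300,0,-10,0,0],[-360,0,0,0,0],[-409,-4,0,0,0],[-409,-4,0,0,0]]'; python3 -m inch '[[0,0,0,0,0],[0,0,0,0,0]]'; python3 look.py w7
```

```text
drum ((547.269287109375, 109.54608917236328), 32.8094596862793) [547.27 110.32]
5.475 [547.02  33.6  303.39]
disc ((546.9256591796875, 74.93634796142578), 30.53838348388672)
sq ((564.9183349609375, -113.52658081054688), (99.70653533935547, 102.1080551147461), 0.36213332414627075)
time_s: 6.48
position: [542.5, -377.2, 299.2]
tool_rot: [[0.003, 1.0, -0.004], [1.0, -0.003, 0.002], [0.002, -0.004, -1.0]]
ft_force: [0.7, 0.0, -0.6]
finger_gap: 1.0
time_s: 6.72
position: [543.4, -373.3, 302.3]
tool_rot: [[-0.002, 1.0, -0.001], [1.0, 0.002, 0.001], [0.001, -0.001, -1.0]]
ft_force: [-0.5, 0.3, 0.7]
finger_gap: 1.003
6.775 [ 543.44 -373.38  302.71] [-0.62  0.46  1.35  0.    1.33 -0.62][ WARN:0@1.902] global loadsave.cpp:1063 imwrite_ Unsupported depth image for selected encoder is fallbacked to CV_8U.
```

View pics/w7.png

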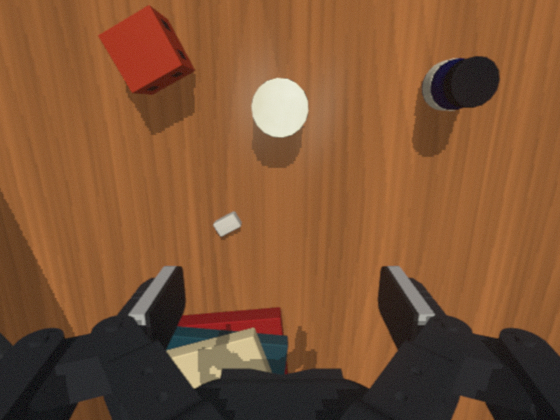

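The drum sits at (547.3,109.5) against the ring at (547.2,109.0). The gallery's top is at (280,108), with the keep at (145,50) turned, and the ink at (468,83).

```bash
python3 - <<'E'
from look import *
w=look('w7b'); hsv=cv2.cvtColor(w['color'],cv2.COLOR_BGR2HSV)
m=(hsv[...,1]<90)&(hsv[...,2]>150); m[:60]=0; m[150:]=0; m[:,:230]=0;m[:,330:]=0
b,l=blob(m); i=b[0]; print(i[1:])
W=np.array([ray(w,p,46)[:2] for p in np.argwhere(l==i[0])[:,::-1]],np.float32); print('gal',cv2.minEnclosingCircle(W),W.mean(0))
m=((hsv[...,0]<8)|(hsv[...,0]>172))&(hsv[...,1]>190)&(hsv[...,2]>165); m[105:]=0;m[:,:90]=0; m[:,200:]=0
b,l=blob(m); i=max(b,key=lambda o:o[1]); print(i[1:])
W=np.array([ray(w,p,50)[:2] for p in np.argwhere(l==i[0])[:,::-1]],np.float32); print('keep',cv2.minAreaRect(W))
s=ctrl.state(); print(s['time_s'],s['position'])
E
```

```text
(np.int32(2697), array([279.25, 106.83]), array([251,  77,  58,  60], dtype=int32))
gal ((541.4437255859375, -299.36920166015625), 27.128154754638672) [ 541.49 -298.72]
(np.int32(3408), array([140.5 ,  47.38]), array([99,  6, 81, 85], dtype=int32))
keep ((417.6678771972656, -250.28256225585938), (52.26172637939453, 51.67112731933594), 26.6160831451416)
6.825 [ 543.41 -373.55  302.99]
```

```bash
python3 -m inch '[[40,-1,40,0,0],[74,-2,90,0,0],[74,-2,140,0,0],[74,-2,180,0,0],[74,-2,210,0,0],[74,-2,227,0,0],[74,-2,227,0,0],[74,-2,227,0,60]]' 40; python3 -m inch '[[0,0,0,0,120],[0,0,0,0,140],[0,0,0,0,140]]'; python3 look.py w8
```

```text
time_s: 7.82
position: [541.9, -301.3, 77.3]
tool_rot: [[-0.0, 1.0, 0.002], [1.0, 0.0, -0.001], [-0.001, 0.002, -1.0]]
ft_force: [0.2, 0.3, -0.9]
finger_gap: 0.817
time_s: 8.2
position: [541.8, -301.5, 77.6]
tool_rot: [[0.0, 1.0, 0.003], [1.0, -0.0, -0.002], [-0.002, 0.003, -1.0]]
ft_force: [1.0, 1.3, 6.4]
finger_gap: 0.622
8.25 [ 541.85 -301.48   77.66] [-0.53  0.6   1.73  0.    0.81 -0.53]
```

View pics/w8.png

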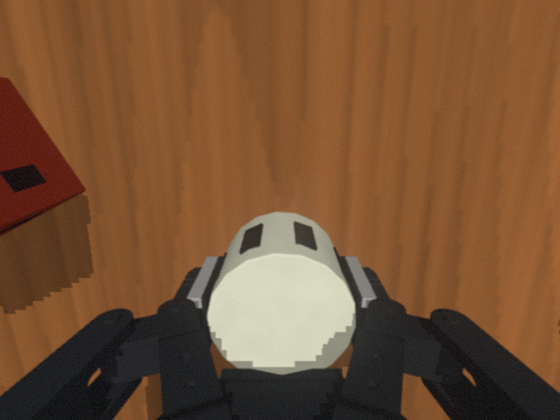

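The gallery is gripped at gap 0.62 (≈53 mm). I'll carry it to above the drum.

```bash
python3 -m inch '[[0,0,-50,0,140],[0,0,-100,0,140],[50,1,-120,0,140],[110,2,-120,0,140],[170,3,-120,0,140],[230,4,-120,0,140],[290,5,-120,0,140],[350,5,-120,0,140]]' 40; python3 -m inch '[[40,0,0,0,140],[59,0,10,0,140],[59,0,30,0,140],[59,0,50,0,140],[59,0,50,0,140],[59,0,50,0,140]]';  python3 look.py w9
```

```text
time_s: 9.25
position: [545.7, 50.8, 196.2]
tool_rot: [[0.0, 1.0, 0.001], [1.0, -0.0, -0.0], [-0.0, 0.001, -1.0]]
ft_force: [2.4, 0.9, -0.1]
finger_gap: 0.621
time_s: 10.0
position: [546.4, 107.5, 146.3]
tool_rot: [[0.001, 1.0, 0.001], [1.0, -0.001, -0.0], [-0.0, 0.001, -1.0]]
ft_force: [0.5, -0.9, -0.9]
finger_gap: 0.626
10.05 [546.54 107.61 146.63] [ 0.17  0.44  1.82 -0.    0.88  0.17]
```

View pics/w9.png

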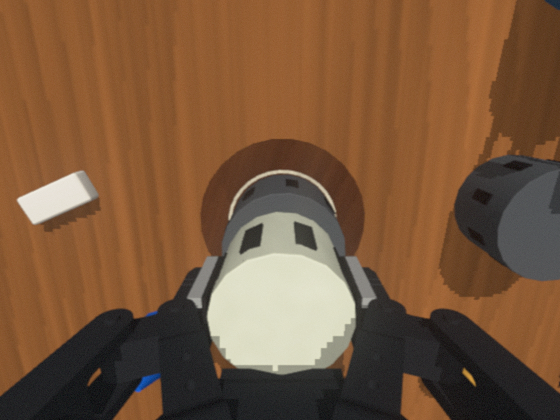

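Gallery and drum are both centred at about col 282. Now I'll lower.

```bash
python3 -m inch '[[0,1,8,0,140],[0,1,12,0,140],[0,1,14,0,140],[0,1,14,0,140],[0,1,14,0,140]]'; python3 look.py w10; python3 look.py s10 scene
```

```text
time_s: 10.68
position: [547.0, 107.9, 133.6]
tool_rot: [[0.0, 1.0, 0.001], [1.0, -0.0, -0.0], [-0.0, 0.001, -1.0]]
ft_force: [-3.7, -1.2, 10.8]
finger_gap: 0.621
10.725 [546.99 107.95 133.57] [ 0.17  0.45  1.83 -0.    0.85  0.17]
10.775 [546.97 107.92 133.54] [ 0.17  0.45  1.83 -0.    0.85  0.17]
```

```bash
python3 -c "
import cv2
a=cv2.imread('pics/s10.png')[140:290,240:400]; b=cv2.resize(a,None,fx=4,fy=4,interpolation=2); cv2.imwrite('pics/s10c.png',b)"
```

```text
(no output)
```

View pics/s10c.png

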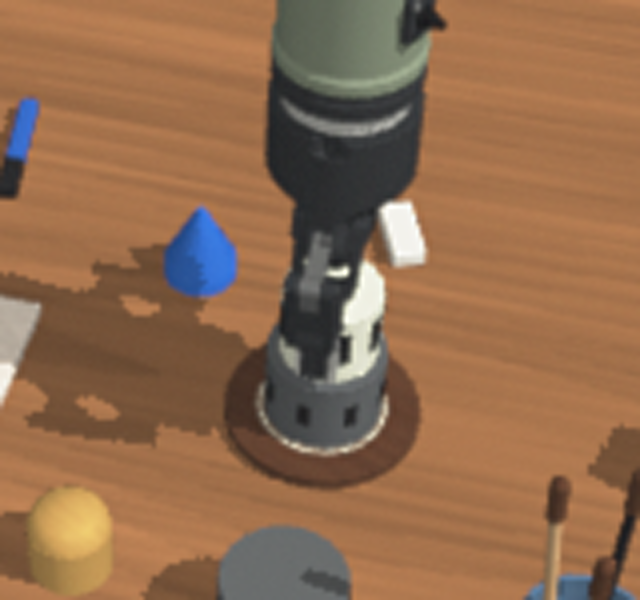

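View pics/w10.png

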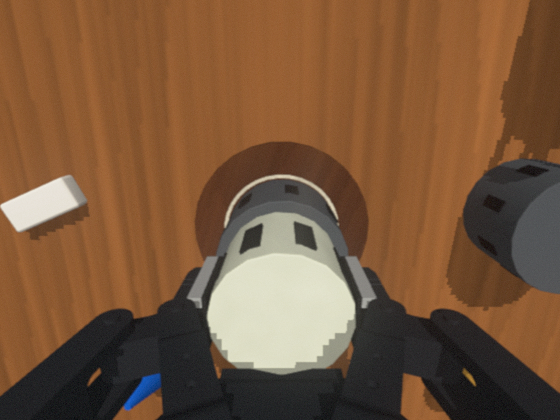

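Contact is 10.8 N and the gallery is seated on the drum. I'll release, rise and look from above.

```bash
python3 -m inch '[[0,0,0,0,100],[0,0,0,0,50],[0,0,0,0,0],[0,0,-20,0,0],[0,0,-70,0,0],[-20,0,-130,0,0],[-74,0,-170,0,0],[-74,0,-170,0,0]]' 40; python3 -m inch '[[0,0,0,0,0]]'; python3 look.py w11
```

```text
time_s: 11.78
position: [548.1, 31.9, 305.0]
tool_rot: [[0.003, 1.0, 0.007], [1.0, -0.003, -0.0], [-0.0, 0.007, -1.0]]
ft_force: [0.2, -0.0, -0.3]
finger_gap: 0.999
time_s: 11.9
position: [546.7, 34.0, 301.2]
tool_rot: [[0.001, 1.0, -0.001], [1.0, -0.001, 0.001], [0.001, -0.001, -1.0]]
ft_force: [0.4, 0.2, -0.5]
finger_gap: 0.999
11.95 [546.44  34.44 300.47] [0.04 0.28 1.63 0.   1.23 0.04]
```

```bash
python3 - <<'E'
from look import *
w=look('w11b'); hsv=cv2.cvtColor(w['color'],cv2.COLOR_BGR2HSV)
m=(hsv[...,1]<90)&(hsv[...,2]>150); m[:60]=0; m[170:]=0; m[:,:225]=0;m[:,330:]=0
b,l=blob(m); i=b[0]; print([o[1:] for o in b])
W=np.array([ray(w,p,102)[:2] for p in np.argwhere(l==i[0])[:,::-1]],np.float32); print('gal',cv2.minEnclosingCircle(W),W.mean(0))
s=ctrl.state(); print(s['time_s'],s['position'])
E
```

```text
[(np.int32(3929), array([282.82, 104.67]), array([248,  69,  70,  72], dtype=int32))]
gal ((547.3299560546875, 110.09711456298828), 26.874963760375977) [547.37 110.79]
12.0 [546.41  34.72 300.16]
```

View pics/w11.png

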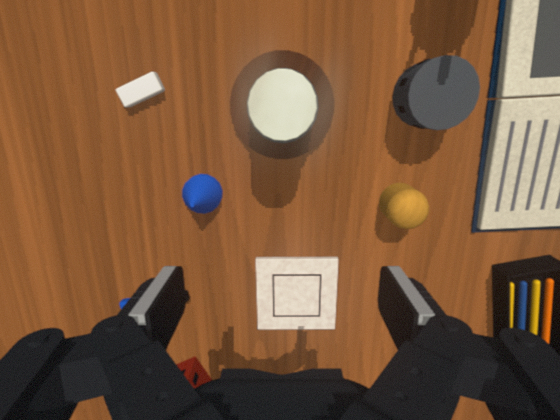

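The gallery reads (547.3,110.1), so it is centred. Next, a look above the dome.

```bash
python3 -m inch '[[-40,48,0,0,0],[-80,95,0,0,0],[-104,135,0,0,0],[-104,135,0,0,0],[-104,135,0,0,0],[-104,135,0,0,0]]' 40
python3 - <<'E'
from look import *
w=look('w12b'); hsv=cv2.cvtColor(w['color'],cv2.COLOR_BGR2HSV)
m=(hsv[...,0]>14)&(hsv[...,0]<28)&(hsv[...,1]>150)&(hsv[...,2]>100); m[:60]=0; m[170:]=0; m[:,:225]=0;m[:,340:]=0
b,l=blob(m); i=b[0]; print([o[1:] for o in b])
W=np.array([ray(w,p,32)[:2] for p in np.argwhere(l==i[0])[:,::-1]],np.float32); print('dome',cv2.minEnclosingCircle(W),W.mean(0))
s=ctrl.state(); print(s['time_s'],s['position'])
E
```

```text
time_s: 12.75
position: [681.1, -68.7, 301.8]
tool_rot: [[-0.002, 1.0, -0.001], [1.0, 0.002, 0.0], [0.0, -0.001, -1.0]]
ft_force: [0.0, -0.0, -0.1]
finger_gap: 1.0
[(np.int32(1728), array([282.09, 108.68]), array([259,  85,  48,  49], dtype=int32))]
dome ((681.68505859375, 2.8715083599090576), 23.53446388244629) [681.74   4.23]
12.8 [681.22 -68.8  302.18]
```

View pics/w12b.png

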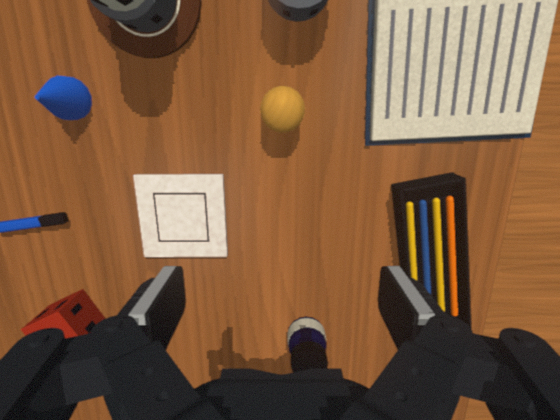

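The dome's top is at (282,108), at about (681.7,4.2). I'll go down and grip it low on its cylinder.

```bash
python3 -m inch '[[40,0,40,0,0],[73,1,90,0,0],[73,1,140,0,0],[73,1,180,0,0],[73,1,210,0,0],[73,1,230,0,0],[73,1,230,0,40],[73,1,230,0,80]]' 40; python3 -m inch '[[0,0,0,0,120],[0,0,0,0,160],[0,0,0,0,170],[0,0,0,0,170]]'; python3 look.py w13
```

```text
time_s: 13.8
position: [683.8, 3.1, 73.5]
tool_rot: [[-0.0, 1.0, 0.003], [1.0, 0.0, -0.0], [-0.0, 0.003, -1.0]]
ft_force: [-0.7, 0.2, 1.0]
finger_gap: 0.686
time_s: 14.3
position: [683.8, 3.0, 73.8]
tool_rot: [[0.0, 1.0, 0.003], [1.0, -0.0, 0.0], [0.0, 0.003, -1.0]]
ft_force: [-1.3, 0.1, 6.9]
finger_gap: 0.501
14.35 [683.83   2.98  73.75] [-0.01  0.68  1.56  0.    0.89 -0.01]
```

View pics/w13.png

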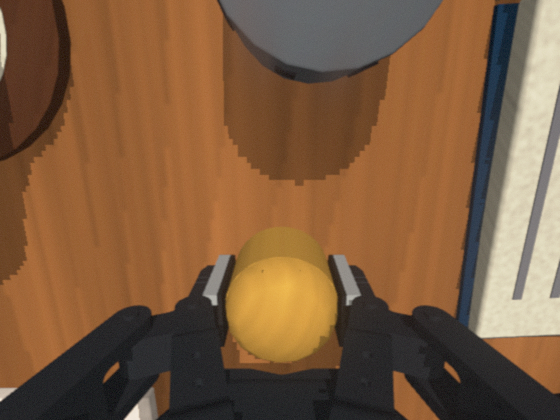

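```bash
python3 - <<'E'
from look import *
w=load('w13'); g=load('w8')
print(ray(w,(282,300),32), ray(w,(282,305),32),ray(w,(282,308),40), 'gal',ray(g,(282,308),46))
E
python3 -m inch '[[0,0,-60,0,170],[0,0,-120,0,170],[0,0,-165,0,170],[35,-45,-165,0,170],[70,-90,-165,0,170],[106,-136,-165,0,170],[106,-136,-155,0,170],[106,-136,-125,0,170]]' 40;python3 -m inch '[[0,0,0,0,170],[0,0,0,0,170]]';  python3 look.py w14;  python3 look.py s14 scene
```

```text
[684.65   7.79  32.  ] [684.66   5.6   32.  ] [684.61   9.65  40.  ] gal [ 542.6  -293.38   46.  ]
time_s: 15.35
position: [548.3, 109.3, 198.3]
tool_rot: [[-0.001, 1.0, 0.006], [1.0, 0.001, 0.001], [0.001, 0.006, -1.0]]
ft_force: [-0.5, -0.4, -2.1]
finger_gap: 0.499
time_s: 15.6
position: [548.0, 108.6, 197.4]
tool_rot: [[0.001, 1.0, 0.001], [1.0, -0.001, 0.0], [0.0, 0.001, -1.0]]
ft_force: [0.3, 0.6, -0.4]
finger_gap: 0.503
15.65 [548.11 108.69 197.76] [ 0.18  0.38  1.76 -0.    1.    0.18]
15.7 [548.03 108.75 197.88] [ 0.18  0.38  1.76 -0.    1.    0.18]
```

View pics/w14.png

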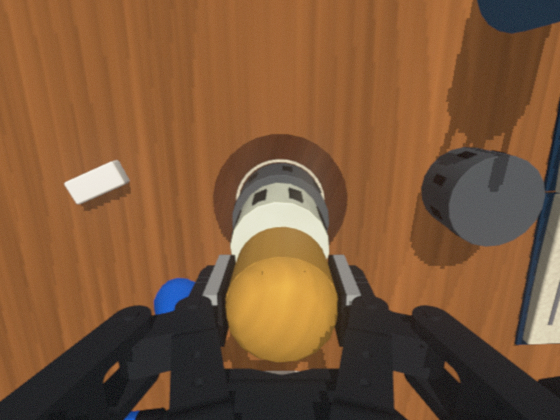

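```bash
python3 - <<'E'
from look import *
w=load('w13'); g=load('w8'); d=load('w3')
for n,f,x,y,R,H in [('dome',w,683.8,4.2,22,32),('gal',g,541.9,-299.2,27,46),('drum',d,415.3,240.5,33,48)]:
    print(n,'bottom far',proj(f,(x,y+R,0)),'top far',proj(f,(x,y+R,H)))
    c=f['color'].astype(int); print([tuple(c[v,281]) for v in range(196,270,4)], )
    gr=np.abs(np.diff(c[:330,270:295].mean(1),axis=0)).sum(1); print([(v,round(gr[v])) for v in np.argsort(-gr)[:8]])
E
```

```text
dome bottom far [279.9  225.65] top far [279.75 255.95]
[(np.int64(64), np.int64(109), np.int64(168)), (np.int64(61), np.int64(108), np.int64(167)), (np.int64(58), np.int64(105), np.int64(163)), (np.int64(54), np.int64(105), np.int64(162)), (np.int64(61), np.int64(107), np.int64(166)), (np.int64(57), np.int64(105), np.int64(165)), (np.int64(63), np.int64(108), np.int64(168)), (np.int64(55), np.int64(105), np.int64(164)), (np.int64(57), np.int64(124), np.int64(168)), (np.int64(53), np.int64(119), np.int64(166)), (np.int64(54), np.int64(123), np.int64(168)), (np.int64(54), np.int64(123), np.int64(170)), (np.int64(58), np.int64(124), np.int64(169)), (np.int64(53), np.int64(122), np.int64(168)), (np.int64(56), np.int64(125), np.int64(170)), (np.int64(59), np.int64(129), np.int64(175)), (np.int64(63), np.int64(145), np.int64(198)), (np.int64(71), np.int64(156), np.int64(213)), (np.int64(71), np.int64(160), np.int64(218))]
[(np.int64(179), 55), (np.int64(256), 29), (np.int64(178), 24), (np.int64(64), 23), (np.int64(79), 18), (np.int64(65), 17), (np.int64(257), 17), (np.int64(180), 16)]
gal
[... 1473 characters left out ...]
 (np.int64(79), np.int64(77), np.int64(82)), (np.int64(84), np.int64(82), np.int64(86)), (np.int64(77), np.int64(78), np.int64(82)), (np.int64(80), np.int64(77), np.int64(81)), (np.int64(79), np.int64(78), np.int64(79)), (np.int64(101), np.int64(102), np.int64(101)), (np.int64(95), np.int64(96), np.int64(97)), (np.int64(96), np.int64(97), np.int64(94)), (np.int64(96), np.int64(97), np.int64(93)), (np.int64(94), np.int64(94), np.int64(92)), (np.int64(93), np.int64(91), np.int64(87)), (np.int64(95), np.int64(95), np.int64(93))]
[(np.int64(203), 46), (np.int64(202), 43), (np.int64(242), 37), (np.int64(241), 22), (np.int64(227), 19), (np.int64(212), 18), (np.int64(226), 18), (np.int64(213), 16)]
```

The dome's rim matches y≈4.1. I'll lower onto the gallery with a 1 mm x correction.

```bash
python3 -m inch '[[0,-1,10,0,170],[0,-1,18,0,170],[0,-1,22,0,170],[0,-1,22,0,170],[0,-1,22,0,170]]'; python3 look.py w15; python3 look.py s15 scene
```

```text
time_s: 16.32
position: [545.7, 108.9, 175.8]
tool_rot: [[-0.0, 1.0, -0.0], [1.0, 0.0, -0.0], [-0.0, -0.0, -1.0]]
ft_force: [-2.6, 0.4, 7.2]
finger_gap: 0.496
16.375 [545.67 108.94 175.76] [ 0.18  0.4   1.79 -0.    0.95  0.18]
16.425 [545.67 108.94 175.79] [ 0.18  0.4   1.79 -0.    0.95  0.18]
```

```bash
python3 -c "
import cv2
a=cv2.imread('pics/s15.png')[140:290,240:400]; b=cv2.resize(a,None,fx=4,fy=4,interpolation=2); cv2.imwrite('pics/s15c.png',b)"
```

```text
(no output)
```

View pics/s15c.png

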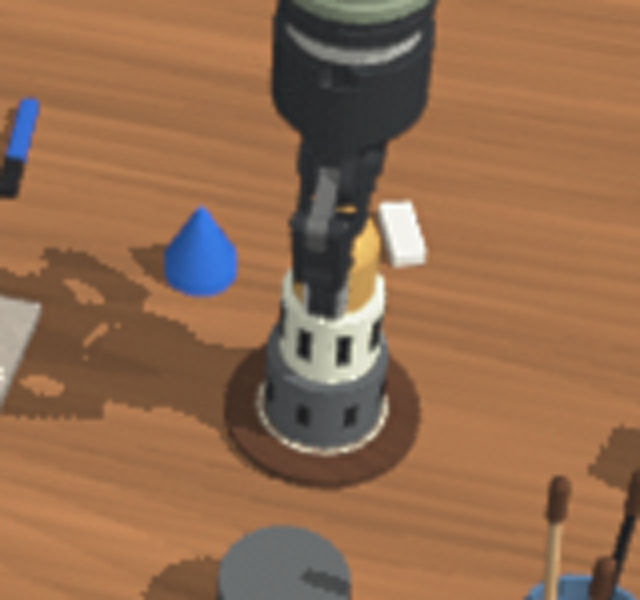

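Contact is 7.2 N and the dome is on the gallery (x off by about 1.5 mm). I'll release, rise and check.

```bash
python3 -m inch '[[0,0,0,0,130],[0,0,0,0,80],[0,0,0,0,30],[0,0,-10,0,0],[0,0,-50,0,0],[0,0,-90,0,0],[-40,0,-128,0,0],[-74,0,-128,0,0]]' 40; python3 -m inch '[[0,0,0,0,0],[0,0,0,0,0]]'
python3 - <<'E'
from look import *
w=look('w16'); hsv=cv2.cvtColor(w['color'],cv2.COLOR_BGR2HSV)
m=(hsv[...,0]>14)&(hsv[...,0]<28)&(hsv[...,1]>150)&(hsv[...,2]>100); m[:40]=0; m[170:]=0; m[:,:225]=0;m[:,350:]=0
b,l=blob(m); i=b[0]; print([o[1:] for o in b])
W=np.array([ray(w,p,134)[:2] for p in np.argwhere(l==i[0])[:,::-1]],np.float32); print('dome',cv2.minEnclosingCircle(W),W.mean(0))
s=ctrl.state(); print(s['time_s'],s['position'])
look('s16','scene'); look('d16','side')
a=cv2.imread('pics/s16.png')[150:300,240:400]; b=cv2.imread('pics/d16.png')[120:270,190:350]
cv2.imwrite('pics/sd16.png',cv2.resize(np.hstack([a,b]),None,fx=2.5,fy=2.5))
E
```

```text
time_s: 17.42
position: [547.4, 34.3, 307.2]
tool_rot: [[-0.001, 1.0, 0.008], [1.0, 0.001, 0.0], [0.0, 0.008, -1.0]]
ft_force: [0.0, 0.4, -0.4]
finger_gap: 1.0
time_s: 17.68
position: [545.9, 35.4, 302.9]
tool_rot: [[0.0, 1.0, -0.0], [1.0, -0.0, 0.001], [0.001, -0.0, -1.0]]
ft_force: [0.4, -0.1, -0.1]
finger_gap: 0.997
[(np.int32(3090), array([280.76, 107.13]), array([250,  75,  62,  65], dtype=int32))]
dome ((545.6903076171875, 109.67630004882812), 21.21413803100586) [545.79 110.08]
17.725 [545.91  35.66 302.73]
```

View pics/w16.png

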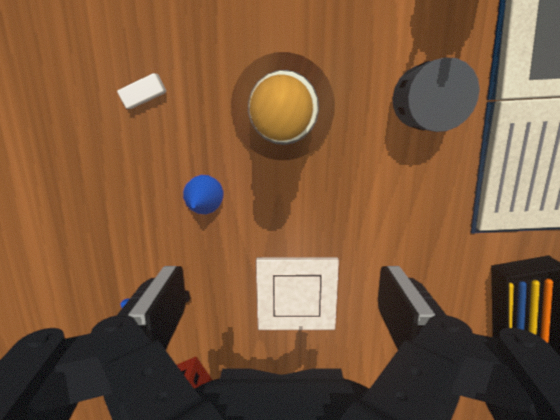

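View pics/sd16.png

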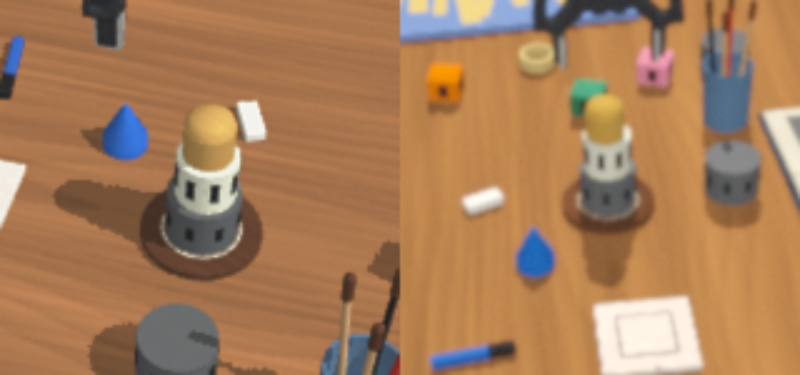

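The round tower stands, with the dome about 1.6 mm off the gallery in x (545.7 vs 547.3). Next, the keep.

```bash
python3 -m inch '[[-60,0,0,0,0],[-120,-20,0,0,0],[-180,-40,0,0,0],[-240,-60,0,0,0],[-300,-90,0,0,0],[-350,-128,0,0,0],[-361,-128,0,0,0],[-361,-128,0,0,0]]' 40; python3 -m inch '[[0,0,0,0,0],[0,0,0,0,0]]'
python3 - <<'E'
from look import *
w=look('w17'); hsv=cv2.cvtColor(w['color'],cv2.COLOR_BGR2HSV)
m=((hsv[...,0]<8)|(hsv[...,0]>172))&(hsv[...,1]>180)&(hsv[...,2]>160); m[180:]=0;m[:,:200]=0; m[:,360:]=0
b,l=blob(m); i=max(b,key=lambda o:o[1]); print([o[1:] for o in b])
W=np.array([ray(w,p,50)[:2] for p in np.argwhere(l==i[0])[:,::-1]],np.float32); print('keep',cv2.minAreaRect(W),W.mean(0))
s=ctrl.state(); print(s['time_s'],s['position'])
E
```

```text
time_s: 18.82
position: [418.4, -326.2, 302.7]
tool_rot: [[0.001, 1.0, 0.0], [1.0, -0.001, 0.001], [0.001, 0.0, -1.0]]
ft_force: [0.5, 0.8, 0.4]
finger_gap: 1.0
time_s: 19.08
position: [418.9, -324.7, 302.9]
tool_rot: [[-0.002, 1.0, 0.0], [1.0, 0.002, 0.0], [0.0, 0.0, -1.0]]
ft_force: [-0.9, -0.2, -0.4]
finger_gap: 0.998
[(np.int32(3277), array([279.93, 105.77]), array([243,  67,  74,  78], dtype=int32))]
keep ((417.6536560058594, -249.82302856445312), (52.34882736206055, 52.31972122192383), 26.707929611206055) [ 417.7  -249.15]
19.125 [ 418.79 -324.82  302.91]
```

View pics/w17.png

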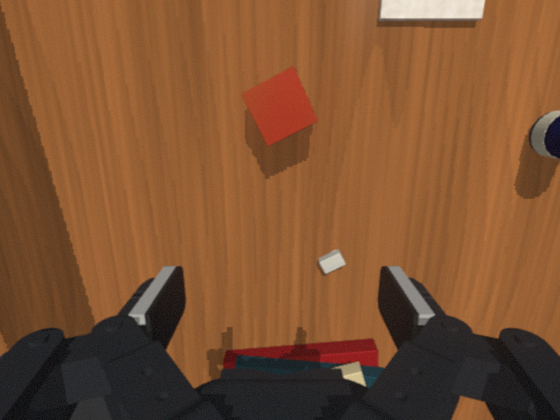

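The keep's top is at (280,106), with its centre at (417.7,-249.7) and a side at +26.7°. I'll turn the jaws -0.466 rad while descending.

```bash
python3 -m inch '[[40,-1,30,-0.15,0],[75,-1,70,-0.3,0],[75,-1,110,-0.466,0],[75,-1,150,-0.466,0],[75,-1,170,-0.466,0],[75,-1,170,-0.466,0],[75,-1,170,-0.466,0]]' 40; python3 look.py w18
```

```text
time_s: 20.0
position: [417.8, -251.0, 133.8]
tool_rot: [[-0.45, 0.893, 0.002], [0.893, 0.45, -0.001], [-0.002, 0.001, -1.0]]
ft_force: [-0.3, 0.3, 0.0]
finger_gap: 1.002
20.05 [ 417.84 -251.19  134.06] [-0.56  0.36  2.    0.    0.78 -1.03]
```

View pics/w18.png

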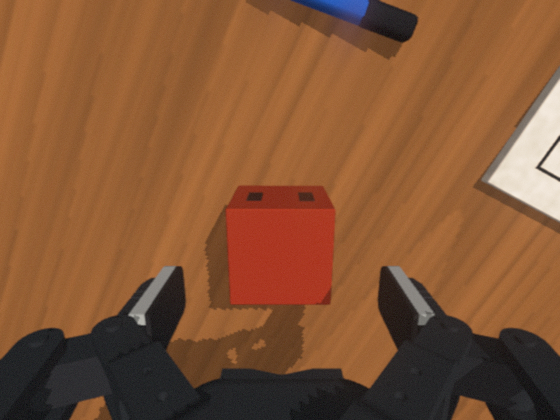

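The keep is square to the jaws and centred at col 281. I'll go down and grip.

```bash
python3 -m inch '[[0,0,30,0,0],[0,0,57,0,0],[0,0,57,0,0],[0,0,57,0,70],[0,0,57,0,120],[0,0,57,0,145],[0,0,57,0,145],[0,0,57,0,145]]' 40; python3 look.py w19
```

```text
time_s: 21.05
position: [417.9, -251.5, 77.4]
tool_rot: [[-0.449, 0.893, 0.003], [0.893, 0.449, -0.002], [-0.003, 0.002, -1.0]]
ft_force: [0.0, -0.2, 6.8]
finger_gap: 0.629
21.1 [ 417.86 -251.53   77.41] [-0.57  0.45  2.05  0.    0.64 -1.03]
```

View pics/w19.png

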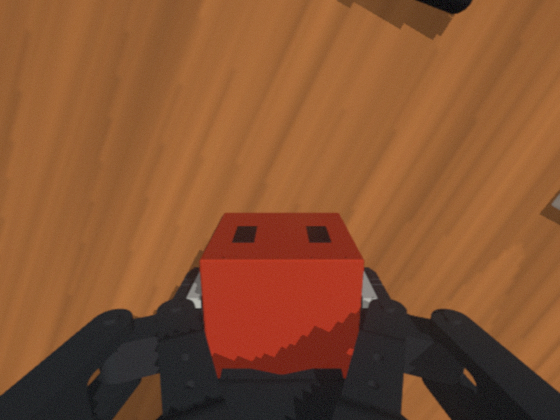

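```bash
python3 - <<'E'
from look import *
w=load('w19'); d=np.array([-0.449,0.893]); c=np.array([417.9,-251.5])
for o in (0,1.7,3): print(o,proj(w,(*(c+d*(27+o)),50)),proj(w,(*(c+d*(27+o)),0)))
E
python3 -m inch '[[0,0,-40,0,145],[0,0,-70,0.15,145],[0,0,-90,0.3,145],[0,0,-90,0.466,145],[0,0,-90,0.466,145],[0,0,-90,0.466,145]]' 40
python3 -m inch '[[45,50,0,0,145],[90,100,0,0,145],[136,147,0,0,145],[136,147,20,0,145],[136,147,40,0,145],[136,147,40,0,145],[136,147,40,0,145]]'; python3 look.py w20
```

```text
0 [279.24 263.91] [279.68 214.5 ]
1.7 [279.24 259.08] [279.68 211.02]
3 [279.24 255.36] [279.68 208.34]
time_s: 21.85
position: [416.8, -250.9, 165.8]
tool_rot: [[-0.002, 1.0, -0.0], [1.0, 0.002, 0.0], [0.0, -0.0, -1.0]]
ft_force: [0.9, -0.3, -1.3]
finger_gap: 0.628
time_s: 22.72
position: [563.7, -115.6, 126.0]
tool_rot: [[0.0, 1.0, -0.0], [1.0, -0.0, -0.0], [-0.0, -0.0, -1.0]]
ft_force: [-0.0, -0.3, -0.7]
finger_gap: 0.63
22.775 [ 563.98 -115.66  126.45] [-0.22  0.49  1.8  -0.    0.86 -0.22]
```

View pics/w20.png

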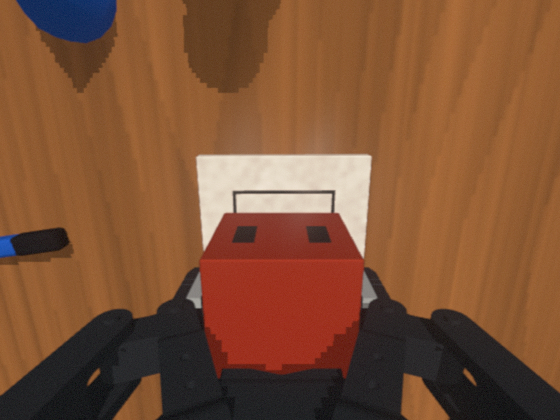

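```bash
python3 - <<'E'
from look import *
w=load('w20'); c=w['color'].astype(int)
col=c[140:200,250:320].mean((1,2)); print(np.round(col).astype(int))
for p in [(197,155),(371,155),(234,191.5),(334,191.5)]: print(p,ray(w,p,8))
E
```

```text
[109 109 109 110 110 111 111 111 111 111 112 112 111 119 147 184 215 217
 213 212 211 211 211 211 211 211 212 212 213 213 213 213 213 214 214 213
 213 213 214 213 214 214 214 215 215 216 216 217 217 207 148  87  71 122
 201 215 214 212 212 210]
(197, 155) [516.63 -66.44   8.  ]
(371, 155) [614.43 -66.35   8.  ]
(234, 191.5) [536.57 -87.57   8.  ]
(334, 191.5) [594.64 -87.51   8.  ]
```

The pad's far edge and outline put its centre at about (565.4,-116.5). The first estimate (-114.2) was pulled by the visible side face. I'll correct by -2 in y and +1 in x, and lower.

```bash
python3 -m inch '[[-2,1,20,0,145],[-2,1,35,0,145],[-2,1,40,0,145],[-2,1,42,0,145],[-2,1,42,0,145],[-2,1,42,0,145]]'; python3 look.py w21
```

```text
time_s: 23.52
position: [564.7, -117.1, 85.4]
tool_rot: [[-0.0, 1.0, -0.0], [1.0, 0.0, -0.0], [-0.0, -0.0, -1.0]]
ft_force: [-4.2, 0.5, 6.2]
finger_gap: 0.628
23.575 [ 564.65 -117.08   85.4 ] [-0.22  0.54  1.83 -0.    0.77 -0.22]
```

View pics/w21.png

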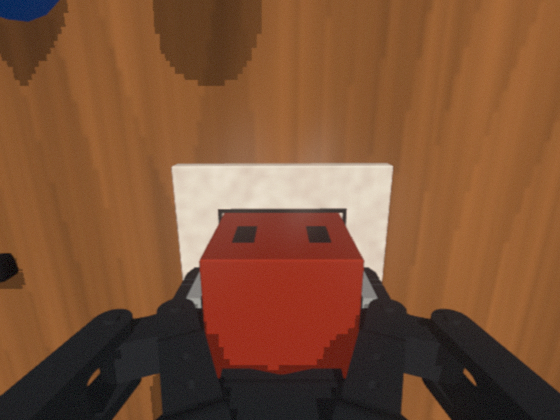

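The keep sits centred in the outline, cols 223-342 inside 219-346. I'll release and rise.

```bash
python3 -m inch '[[0,0,0,0,100],[0,0,0,0,50],[0,0,0,0,0],[0,0,-20,0,0],[0,0,-70,0,0],[0,0,-130,0,0],[-50,0,-180,0,0],[-74,0,-217,0,0]]' 40; python3 -m inch '[[0,0,0,0,0],[0,0,0,0,0]]'
python3 - <<'E'
from look import *
w=look('w22'); hsv=cv2.cvtColor(w['color'],cv2.COLOR_BGR2HSV)
m=((hsv[...,0]<8)|(hsv[...,0]>172))&(hsv[...,1]>180)&(hsv[...,2]>160); m[180:]=0;m[:,:200]=0; m[:,360:]=0
b,l=blob(m); i=max(b,key=lambda o:o[1]); print([o[1:] for o in b])
W=np.array([ray(w,p,58)[:2] for p in np.argwhere(l==i[0])[:,::-1]],np.float32); print('keep',cv2.minAreaRect(W),W.mean(0))
m=(w['color'].min(2)>140)|(l==i[0]); m[:35]=0;m[180:]=0;m[:,:200]=0; m[:,360:]=0
b,l=blob(m); i=max(b,key=lambda o:o[1]); print(i[1:])
W=np.array([ray(w,p,8)[:2] for p in np.argwhere(l==i[0])[:,::-1]],np.float32); print('pad',cv2.minAreaRect(W),W.mean(0))
s=ctrl.state(); print(s['time_s'],s['position'])
E
```

```text
time_s: 24.58
position: [565.0, -192.1, 302.9]
tool_rot: [[-0.0, 1.0, 0.001], [1.0, 0.0, -0.001], [-0.001, 0.001, -1.0]]
ft_force: [1.5, -0.0, -0.4]
finger_gap: 1.0
time_s: 24.82
position: [564.6, -190.7, 300.1]
tool_rot: [[0.0, 1.0, -0.001], [1.0, -0.0, 0.001], [0.001, -0.001, -1.0]]
ft_force: [-0.4, 0.4, -0.2]
finger_gap: 1.005
[(np.int32(86), array([286.12, 129.29]), array([276, 122,  20,  14], dtype=int32))]
keep ((568.348388671875, -134.7760772705078), (17.332942962646484, 11.583452224731445), 0.05452512577176094) [ 568.95 -135.46]
(np.int32(4813), array([282.83,  95.78]), array([233,  56,  99, 100], dtype=int32))
pad ((565.094970703125, -116.54178619384766), (99.10621643066406, 98.69245147705078), 0.18185476958751678) [ 566.04 -105.79]
24.875 [ 564.45 -190.33  299.48]
```

View pics/w22.png

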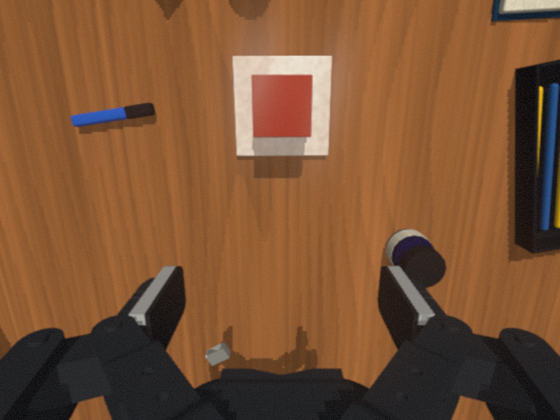

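```bash
python3 - <<'E'
from look import *
w=load('w22'); hsv=cv2.cvtColor(w['color'],cv2.COLOR_BGR2HSV)
m=((hsv[...,0]<8)|(hsv[...,0]>172))&(hsv[...,1]>150)&(hsv[...,2]>90); m[180:]=0;m[:,:240]=0; m[:,325:]=0
b,l=blob(m); i=max(b,key=lambda o:o[1]); print([o[1:] for o in b])
W=np.array([ray(w,p,58)[:2] for p in np.argwhere(l==i[0])[:,::-1]],np.float32); print('keep',cv2.minAreaRect(W),W.mean(0))
E
python3 -m inch '[[60,0,0,0,0],[120,0,-10,0,0],[180,-5,-10,0,0],[240,-10,-10,0,0],[300,-15,-10,0,0],[360,-20,-10,0,0],[420,-25,0,0,0],[427,-25,0,0,0]]' 40; python3 -m inch '[[0,0,0,0,0],[0,0,0,0,0],[0,0,0,0,0]]'; python3 look.py w23
```

```text
[(np.int32(2855), array([285.66, 107.8 ]), array([254,  76,  57,  60], dtype=int32))]
keep ((564.8534545898438, -115.28373718261719), (50.828521728515625, 50.590843200683594), 0.036521002650260925) [ 568.41 -116.84]
time_s: 25.88
position: [538.0, 239.9, 298.1]
tool_rot: [[-0.006, 1.0, -0.005], [1.0, 0.006, -0.001], [-0.001, -0.005, -1.0]]
ft_force: [-0.1, -1.1, -0.7]
finger_gap: 1.002
time_s: 26.25
position: [540.2, 234.7, 301.1]
tool_rot: [[0.002, 1.0, 0.0], [1.0, -0.002, -0.0], [-0.0, 0.0, -1.0]]
ft_force: [0.2, -0.3, -0.1]
finger_gap: 0.999
26.3 [540.27 234.81 301.14] [ 0.39  0.34  1.54 -0.    1.26  0.39]
```

View pics/w23.png

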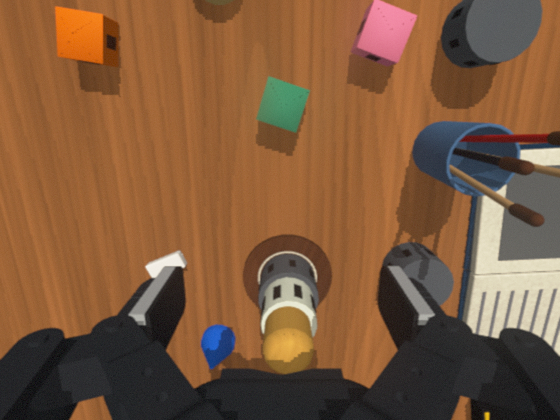

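The keep reads (564.9,-115.3) with its angle about 0, and the pad (565.1,-116.5). The green belfry is at (283,104), between orange at (87,36) and pink at (384,31); the pot is at (465,158), well clear.

```bash
python3 - <<'E'
from look import *
w=look('w23b'); hsv=cv2.cvtColor(w['color'],cv2.COLOR_BGR2HSV)
m=(hsv[...,0]>60)&(hsv[...,0]<95)&(hsv[...,1]>100)&(hsv[...,2]>60); m[170:]=0;m[:,:230]=0; m[:,340:]=0
b,l=blob(m); i=max(b,key=lambda o:o[1]); print([o[1:] for o in b])
W=np.array([ray(w,p,32)[:2] for p in np.argwhere(l==i[0])[:,::-1]],np.float32); print('belfry',cv2.minAreaRect(W),W.mean(0))
s=ctrl.state(); print(s['time_s'],s['position'])
c=w['color'][60:150,230:340]; cv2.imwrite('pics/w23c.png',cv2.resize(c,None,fx=6,fy=6,interpolation=2))
E
```

```text
[(np.int32(1498), array([285.3 , 104.23]), array([267,  79,  42,  52], dtype=int32))]
belfry ((542.8291015625, 310.908447265625), (40.21809005737305, 37.318214416503906), 72.61744689941406) [544.6  311.74]
26.35 [540.26 234.98 301.17]
```

View pics/w23c.png

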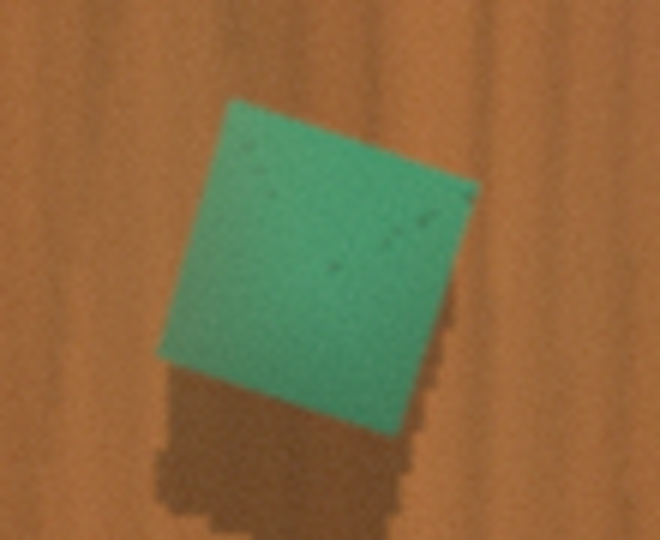

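```bash
python3 - <<'E'
from look import *
w=load('w23b')
P=np.array([ray(w,p,32)[:2] for p in [(269.2,76.3),(310.3,90.8),(296.3,132.8),(256.3,119.5)]]); print(P,P.mean(0))
for k in range(4):
    d=P[(k+1)%4]-P[k]; print(np.hypot(*d),np.degrees(np.arctan2(d[1],d[0])))
E
```

```text
[[529.22 337.22]
 [568.61 324.18]
 [555.64 284.65]
 [516.05 297.5 ]] [542.38 310.89]
41.49889922602832 -18.317323353785415
41.60272503602815 -108.16693260677899
41.62882372302584 162.0124208780556
41.84216417805665 71.65524097447428
```

Belfry centre (542.4,310.9), sides at -18.1°, so the turn is +0.316.

```bash
python3 -m inch '[[40,1,30,0.15,0],[76,2,70,0.316,0],[76,2,110,0.316,0],[76,2,150,0.316,0],[76,2,165,0.316,0],[76,2,165,0.316,0],[76,2,165,0.316,0]]' 40; python3 look.py w24
```

```text
time_s: 27.22
position: [543.1, 312.3, 137.8]
tool_rot: [[0.311, 0.95, 0.003], [0.95, -0.311, 0.002], [0.003, 0.002, -1.0]]
ft_force: [-0.3, 0.1, 0.5]
finger_gap: 1.004
27.275 [543.04 312.31 137.9 ] [ 0.5   0.54  1.66 -0.    0.94  0.82]
```

View pics/w24.png

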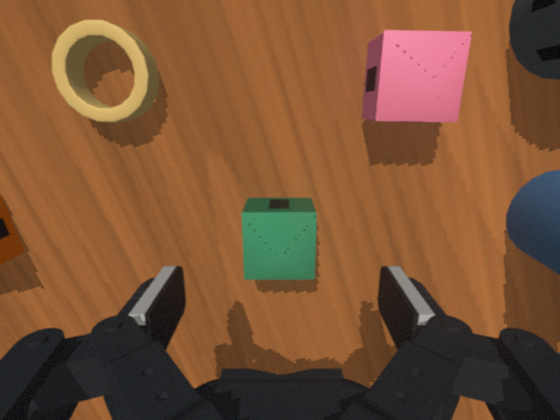

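The belfry is square and centred at (280,238). I'll go down and grip.

```bash
python3 -m inch '[[0,0,35,0,0],[0,0,63,0,0],[0,0,63,0,0],[0,0,63,0,80],[0,0,63,0,130],[0,0,63,0,170],[0,0,63,0,175],[0,0,63,0,175]]' 40; python3 -m inch '[[0,0,0,0,175]]';python3 look.py w25
```

```text
time_s: 28.28
position: [542.9, 312.4, 74.6]
tool_rot: [[0.311, 0.95, 0.003], [0.95, -0.311, 0.001], [0.002, 0.002, -1.0]]
ft_force: [-0.5, -0.0, 6.4]
finger_gap: 0.484
time_s: 28.4
position: [542.8, 312.5, 74.6]
tool_rot: [[0.311, 0.95, 0.003], [0.95, -0.311, 0.001], [0.002, 0.002, -1.0]]
ft_force: [0.6, 0.6, 6.0]
finger_gap: 0.482
28.45 [542.85 312.45  74.6 ] [ 0.5   0.61  1.72 -0.    0.81  0.82]
```

View pics/w25.png

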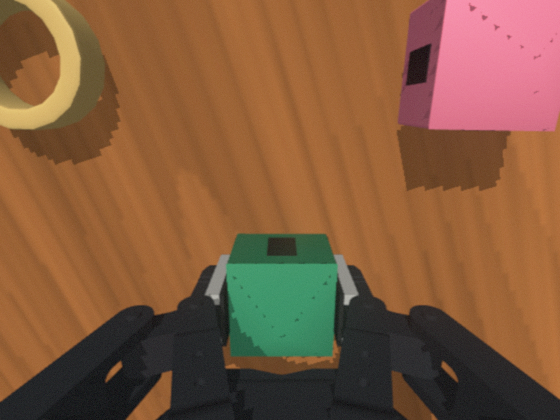

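```bash
python3 - <<'E'
from look import *
w=load('w25'); import math
d=np.array([0.311,0.95]); 
T=np.linalg.inv(w['camera_from_world']) if False else None
c=np.array([543.1,312.3])
for o in (-3,-1.5,0,1.5): print(o,proj(w,(*(c+d*(21+o)),32)),proj(w,(*(c+d*(21+o)),0)))
g=w['color'].astype(int)[200:290,262:276].mean(1); print([(200+v,tuple(np.round(g[v]).astype(int))) for v in range(0,90,3)])
E
```

```text
-3 [281.29 268.35] [281.21 236.2 ]
-1.5 [281.3 264.7] [281.21 233.19]
0 [281.3  261.03] [281.22 230.16]
1.5 [281.31 257.33] [281.22 227.11]
[(200, (np.int64(54), np.int64(97), np.int64(152))), (203, (np.int64(54), np.int64(98), np.int64(154))), (206, (np.int64(55), np.int64(99), np.int64(155))), (209, (np.int64(55), np.int64(100), np.int64(155))), (212, (np.int64(56), np.int64(100), np.int64(156))), (215, (np.int64(56), np.int64(100), np.int64(156))), (218, (np.int64(56), np.int64(100), np.int64(156))), (221, (np.int64(56), np.int64(101), np.int64(156))), (224, (np.int64(55), np.int64(100), np.int64(155))), (227, (np.int64(56), np.int64(100), np.int64(155))), (230, (np.int64(57), np.int64(100), np.int64(154))), (233, (np.int64(57), np.int64(96), np.int64(123))), (236, (np.int64(60), np.int64(89), np.int64(50))), (239, (np.int64(45), np.int64(63), np.int64(48))), (242, (np.int64(46), np.int64(64), np.int64(47))), (245, (np.int64(46), np.int64(63), np.int64(46))), (248, (np.int64(45), np.int64(62), np.int64(45))), (251, (np.int64(44), np.int64(62), np.int64(44))), (254, (np.int64(46), np.int64(62), np.int64(44))), (257, (np.int64(64), np.int64(94), np.int64(46))), (260, (np.int64(66), np.int64(96), np.int64(47))), (263, (np.int64(82), np.int64(118), np.int64(54))), (266, (np.int64(109), np.int64(153), np.int64(67))), (269, (np.int64(110), np.int64(154), np.int64(68))), (272, (np.int64(110), np.int64(154), np.int64(67))), (275, (np.int64(109), np.int64(153), np.int64(66))), (278, (np.int64(110), np.int64(153), np.int64(66))), (281, (np.int64(110), np.int64(153), np.int64(66))), (284, (np.int64(109), np.int64(153), np.int64(65))), (287, (np.int64(108), np.int64(152), np.int64(64)))]
```

The belfry is held with a -1.4 mm offset along tool x. I'll lift high to clear the round tower, turn back, then carry it over.

```bash
python3 -m inch '[[0,0,-50,0,175],[0,0,-110,0,175],[0,0,-160,-0.15,175],[0,0,-190,-0.316,175],[0,0,-190,-0.316,175],[0,0,-190,-0.316,175],[0,0,-190,-0.316,175]]' 40; python3 -m inch '[[-60,4,0,0,175],[-120,8,0,0,175],[-180,10,0,0,175],[-240,14,0,0,175],[-300,18,0,0,175],[-360,22,0,0,175],[-410,22,0,0,175],[-426,22,0,0,175]]'; python3 -m inch '[[0,0,30,0,175],[0,0,80,0,175],[0,0,110,0,175],[0,0,110,0,175],[0,0,110,0,175],[0,0,110,0,175]]'; python3 look.py w26
```

```text
time_s: 29.32
position: [541.4, 311.7, 260.9]
tool_rot: [[0.001, 1.0, -0.003], [1.0, -0.001, -0.002], [-0.002, -0.003, -1.0]]
ft_force: [-0.4, 1.0, 0.1]
finger_gap: 0.484
time_s: 30.32
position: [563.5, -116.6, 261.5]
tool_rot: [[0.004, 1.0, -0.002], [1.0, -0.004, 0.0], [0.0, -0.002, -1.0]]
ft_force: [-0.5, 0.5, -0.1]
finger_gap: 0.487
time_s: 31.08
position: [564.9, -114.0, 154.5]
tool_rot: [[-0.0, 1.0, 0.003], [1.0, 0.0, -0.001], [-0.001, 0.003, -1.0]]
ft_force: [0.3, -0.1, 0.1]
finger_gap: 0.488
31.125 [ 564.77 -113.99  154.43] [-0.22  0.45  1.77  0.    0.92 -0.22]
```

View pics/w26.png

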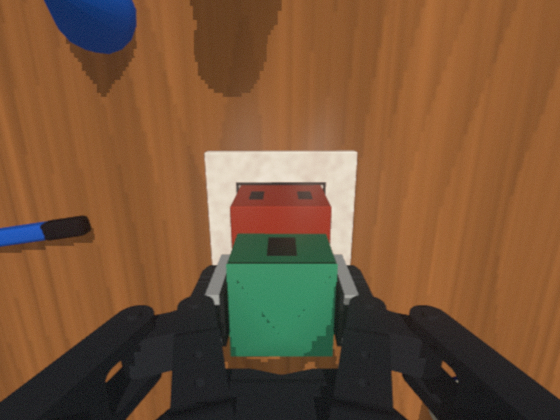

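Belfry and keep are both at about col 281 and square. I'll lower the 22 mm.

```bash
python3 -m inch '[[0,0,10,0,175],[0,0,18,0,175],[0,0,22,0,175],[0,0,22,0,175],[0,0,22,0,175]]'; python3 look.py w27
```

```text
time_s: 31.75
position: [563.6, -113.9, 132.6]
tool_rot: [[0.0, 1.0, -0.0], [1.0, -0.0, 0.0], [0.0, -0.0, -1.0]]
ft_force: [-5.1, 1.4, 14.1]
finger_gap: 0.486
31.8 [ 563.61 -113.92  132.57] [-0.22  0.48  1.79  0.    0.87 -0.22]
```

View pics/w27.png

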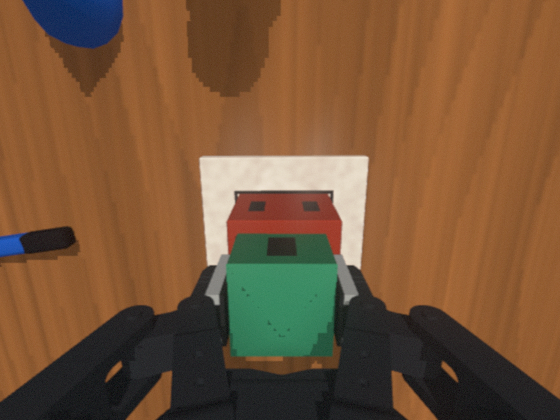

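The belfry is seated (14 N contact, about 1.3 mm off in x). I'll release and back off.

```bash
python3 -m inch '[[0,0,0,0,140],[0,0,0,0,90],[0,0,0,0,40],[0,0,-8,0,0],[0,0,-50,0,0],[0,0,-110,0,0],[-40,0,-170,0,0],[-75,0,-170,0,0]]' 40; python3 -m inch '[[0,0,0,0,0],[0,0,0,0,0],[0,0,0,0,0]]'
python3 - <<'E'
from look import *
w=look('w28'); hsv=cv2.cvtColor(w['color'],cv2.COLOR_BGR2HSV)
m=(hsv[...,0]>60)&(hsv[...,0]<95)&(hsv[...,1]>100)&(hsv[...,2]>60); m[170:]=0;m[:,:230]=0; m[:,340:]=0
b,l=blob(m); i=max(b,key=lambda o:o[1]); print([o[1:] for o in b])
W=np.array([ray(w,p,90)[:2] for p in np.argwhere(l==i[0])[:,::-1]],np.float32); print('belfry',cv2.minAreaRect(W),W.mean(0))
s=ctrl.state(); print(s['time_s'],s['position'],s['ft_force'])
look('s28','scene'); look('d28','side')
a=cv2.imread('pics/s28.png')[130:330,100:480];cv2.imwrite('pics/s28c.png',cv2.resize(a,None,fx=2.1,fy=2.1))
E
```

```text
time_s: 32.8
position: [565.5, -189.7, 306.3]
tool_rot: [[-0.002, 1.0, 0.009], [1.0, 0.002, -0.003], [-0.003, 0.009, -1.0]]
ft_force: [1.0, -0.5, -1.3]
finger_gap: 0.998
time_s: 33.17
position: [563.8, -188.0, 300.2]
tool_rot: [[-0.001, 1.0, -0.001], [1.0, 0.001, 0.001], [0.001, -0.001, -1.0]]
ft_force: [-0.3, -0.8, 0.1]
finger_gap: 1.002
[(np.int32(1746), array([288.37, 109.53]), array([268,  84,  40,  52], dtype=int32))]
belfry ((568.3267211914062, -115.52006530761719), (40.43113327026367, 30.32000732421875), 88.21826171875) [ 569.37 -115.27]
33.225 [ 563.89 -188.05  300.3 ] [-0.2  -0.16 -0.24]
```

View pics/w28.png

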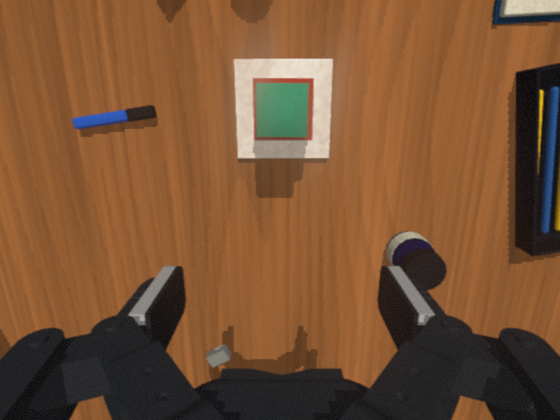

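View pics/s28c.png

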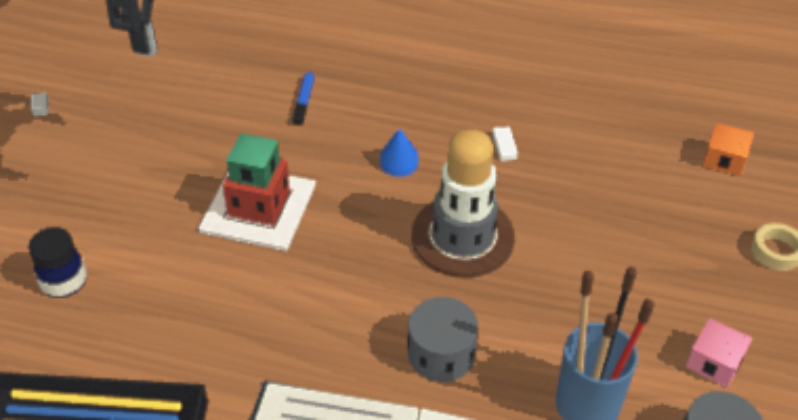

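View pics/d28.png

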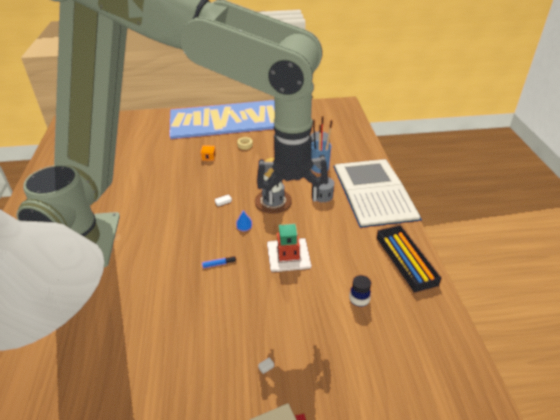

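The last wrist picture shows the belfry (255-311, 81-138) centred and square on the keep. The belfry mask lost the shaded left side, so its 568.3 x reading isn't valid; the middle of the visible edges gives about 565.5. Both towers stand, and the arm is clear and at rest, so I'm handing in.

```bash
python3 - <<'E'
from look import *
from station import workorder
f=load('s28'); f0=load('scene0')
for n,y0,x0 in (('cone',185,275),('ink',235,110),('pot',285,362)):
    a=f0['color'][y0:y0+45,x0:x0+42]; r=cv2.matchTemplate(f['color'][y0-10:y0+55,x0-10:x0+52],a,cv2.TM_CCOEFF_NORMED); print(n,cv2.minMaxLoc(r)[1:4:2], '(10,10)=unmoved')
print(ray(load('w28'),(283.2,109.5),90)); print(workorder.sign_off())
E
```

```text
cone (0.8630613684654236, (10, 10)) (10,10)=unmoved
ink (0.9997161030769348, (10, 10)) (10,10)=unmoved
pot (0.99952632188797, (10, 10)) (10,10)=unmoved
[ 565.21 -115.11   90.  ]
the job is handed in; nothing more can be done
None
```

Both towers are built and handed in at about 33 s: drum, gallery and dome on the round pad, then keep and belfry on the square pad. I took the drum nearest the base, and left the orange and pink belfry look-alikes alone.

Last checks from the wrist camera, all well inside the 10 mm tolerance:

| Piece | Measured (x, y) mm | What is beneath it (x, y) mm |
|---|---|---|
| Drum | 547.3, 109.5 | ring on pad 547.2, 109.0 |
| Gallery | 547.3, 110.1 | drum 547.3, 109.5 |
| Dome | 545.7, 109.7 | gallery 547.3, 110.1 |
| Keep | 564.9, -115.3, sides at about 0° to the pad | pad 565.1, -116.5 |
| Belfry | 565.2, -115.1, looks square by eye | keep 564.9, -115.3 |

The cone, ink bottle and brush pot matched their starting positions in the scene image. The cone's match score was lower (0.86), but its position was unchanged.

Two measurements disagreed along the way:
- **Square pad:** the first estimate was about 2 mm off in y because the pad's side face was counted. I corrected it before placing the keep.
- **Belfry:** the last automatic reading gave x = 568.3 because the mask lost part of the piece. The x and y in the table come from its edges, read by eye in the picture.

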